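# Set the sprung jaw of the wide grip holder on its stop pin

## Robot

A 6-joint arm with a two-finger parallel gripper is mounted at the origin on the work surface. World frame = base frame: x ahead of the robot, y to its left, z up, the work surface at z = 0. Lengths are in m, angles in rad, forces in N, time in s.
With the tool pointing down it reaches from about 0.3 to 0.875 m from the base axis. Payload 6.4 kg.
Tool frame: the origin (TCP) lies between the finger pads; the fingertips stand 25 mm ahead of it and the grasp point (between the pads) lies 6 mm ahead of it; y points along the fingers, x is the direction in which the jaws open and shut, and the axes are right-handed (so a half turn about y gives the same grasp; the last joint's range is limited). The gripper opens to 85 mm and grips with 20 to 120 N. Pads are 22 mm wide; open, the fingers measure 114 mm over their backs; the gripper's body (76 mm by 85 mm) begins 54 mm behind the grasp point. The pads swing forward as they close: fully open they stand 13 mm farther back than shut.
Start: joints at [-1.376, 0.181, 1.607, -0, 1.354, -0.206], TCP at [0.224, -0.529, 0.256] pointing down, gripper open.
Joint ranges: [-2.99, 2.99], [-0.89, 2.07], [0.3, 2.58], [-1.14, 4.28], [0, 2.63], [-3.12, 3.12]. Speed limits (rad/s): [2.57, 2.57, 3.01, 3.14, 3.14, 3.14].

## Interface

Orientations are given as a unit quaternion [w, x, y, z].
In Python, from bench import ctrl, vision, ticket, find_in, regions_of, pinpoint gives the robot as it stands.
- The arm moves only by the tool apply_moves, never from a script. Its argument "increments" is a list of rows, each an object of numbers: "x", "y", "z": the shift along the tool's x, y, z in cm; "ax", "ay", "az": the turn, a rotation vector about the tool's x, y, z in rad; "grip": the closure, from 0 (fully open) to 1 (shut). A call has 1 to 12 rows; each row is the pose to reach, as a shift and turn from the pose measured when the call began, along the tool's axes at that moment; what a row does not reach only later rows make up. A row lasts 1/8 s, in which the tool goes at most 62.5 mm and 10.7 degrees, less where a joint would pass 70% of its speed; a pose out of reach is approached as far as the arm can. A call with a gripper value outside its range is refused whole. The fingers move at their own pace and stop on an object; the grip force is fixed at half the most. Time passes only in rows, so rows that repeat a pose let the fingers close. It gives the time, the measured TCP pose, the force and the opening at its end, in the units of the state.
- ctrl.get_obs(): the state, without advancing time (a new reading comes with each control period).
- vision.camera(name): name is "scene" or "side" or "wrist"; returns the picture (384x512x3 uint8, red, green, blue); there is no depth.
- vision.camera_params(name): a dict with "intrinsics" (3x3 intrinsics, pixels), "R" (3x3) and "t" (3): a world point X has camera coordinates R X + t. Camera axes: x right, y down, z forward; pixel columns grow to the right and rows downward; lengths in m; the calibration is good to about 2 mm. A picture is of the moment at which its call begins: read the wrist's pose just before it. camera_params takes no time and is no camera call; for the wrist camera it gives the pose at the moment of the call.
- ticket.hand_in(): hands the job in, once; it reports no verdict.
Trained networks look in the newest picture that a camera, given by its name, has taken for a name from the list of things; names that differ only in an ending like _2 or _b are one class to them, and where a whole thing is asked for, a point or a joint stands for the part that bears it (a point fixed in the world has none). Each returns a list of dicts, best first, with "p" (0 to 1); they miss things now and then, are a little off and sometimes report something else, mostly with a low value. They report only what shows in the picture. A call takes as long as a camera call.
- find_in(camera, query): "rect" ([centre column, centre row, width, height] in pixels, round what is visible of it).
- regions_of(camera, query): "mask" (384x512 bool, what is visible of it) and "rect" ([centre column, centre row, width, height] in pixels, round what is visible of it).
- pinpoint(camera, query): "xy" ([column, row] in pixels: a listed point, or the origin of a listed thing).
The state is a dict: "time_s": time; "q": joint angles; "dq": joint speeds; "joint_efforts": joint torques, N m; "eef_pos": TCP position; "eef_rot": TCP orientation; "wrist_force": force on the tool from outside, world axes, zero at the start; "torque": the same for the moment, N m; "opening": opening from 0.0 (shut) to 1.0 (fully open).
Only numpy, scipy, OpenCV 4.12 (cv2) and the standard library are available. Lean on these libraries where they do the work, as an engineer would, in place of code of your own. Each camera call takes 0.05 s, during which the arm holds its last target.

## Task

Get the wider of the two grip holders ready for loading: with the fingertips push its sprung slide away from the fixed jaw all the way to the end stop, then let it go so that it springs back and catches on its stop pin, and leave it there, half open. Leave the narrower holder closed, and do not lift or knock any of the things standing around.

Things in the scene. Friction and masses are not known exactly. Their poses are not given: they have to be found in the camera images.
- holder_large: Wider of two aluminium grip holders (spring vices) screwed to the table. Base 260 (x) x 130 (y) x 18 mm. Origin: centre of its underside; its x axis runs along the slide from the fixed jaw (on the robot's side, x -126 to -100, top at 55 mm) to the end stop (x 116 to 128, top at 42 mm); z up. On it runs a steel slide with moving jaw (100 mm wide) and black upright push plate.
- push_large (a point): Centre of the front face (towards the fixed jaw) of the large holder's push plate, 75 mm above the table; moves with the slide, axes as the holder. Plate 70 mm wide, 10 thick, top at 95 mm. Push here along the holder's +x. Closed, it is at x -30 mm in the holder's frame; in front of it lie the slide's top (42 mm high) and, from 43 mm before the face, the moving jaw (57 mm high).
- jaw_large (a joint): Travel of the large holder's slide (m) along the holder's +x: 0 closed (start), 0.064 at the end stop, about 0.032 held by the stop pin. A spring pulls it to 0: 5 N closed, 8 N mid, 11.5 N at the end; damping 25 N per m/s; slide about 0.3 kg. Going out, its tooth rides over the pin by itself (passed by about 0.034); coming back it strikes the raised pin and stays.
- pintop_large (a point): Tip of the large holder's sprung stop pin: round-topped brass, 8 mm diameter, at x 60, y 50 mm in the holder's frame, 38 mm above the table when up. It springs up by itself and need not be touched.
- holder_small: Narrower of two aluminium grip holders (spring vices) screwed to the table. Base 260 (x) x 86 (y) x 18 mm. Origin: centre of its underside; its x axis runs along the slide from the fixed jaw (on the robot's side, x -126 to -100, top at 55 mm) to the end stop (x 116 to 128, top at 42 mm); z up. On it runs a steel slide with moving jaw (56 mm wide) and black upright push plate.
- push_small (a point): Centre of the front face (towards the fixed jaw) of the small holder's push plate, 75 mm above the table; moves with the slide, axes as the holder. Plate 36 mm wide, 10 thick, top at 95 mm. Push here along the holder's +x. Closed, it is at x -30 mm in the holder's frame; in front of it lie the slide's top (42 mm high) and, from 43 mm before the face, the moving jaw (57 mm high).
- jaw_small (a joint): Travel of the small holder's slide (m) along the holder's +x: 0 closed (start), 0.064 at the end stop, about 0.032 held by the stop pin. A spring pulls it to 0: 5 N closed, 8 N mid, 11.5 N at the end; damping 25 N per m/s; slide about 0.3 kg. Going out, its tooth rides over the pin by itself (passed by about 0.034); coming back it strikes the raised pin and stays.
- pintop_small (a point): Tip of the small holder's sprung stop pin: round-topped brass, 8 mm diameter, at x 60, y 28 mm in the holder's frame, 38 mm above the table when up. It springs up by itself and need not be touched.
- grip: Bystander, loose: steel tube-like grip, 25 mm diameter, 56 mm tall, standing between the holders. Origin at the centre of its underside.
- inkbottle_a: Bystander, loose: small white ink bottle, 34 mm diameter, 85 mm tall. Origin at the centre of its underside.
- inkbottle_b: Bystander, loose: small amber ink bottle, 34 mm diameter, 85 mm tall. Origin at the centre of its underside.
- balm: Bystander, loose: squat amber jar with metal cap, 64 mm diameter, 45 mm tall. Origin at the centre of its underside.
- soap: Bystander, loose: clear soap bottle, 56 mm diameter, 150 mm tall. Origin at the centre of its underside.
- rinsecup: Bystander, loose: white plastic cup, 64 mm diameter, 75 mm tall. Origin at the centre of its underside.
- inkcup: Bystander, loose: tiny steel ink cup, 22 mm diameter, 18 mm tall, near the robot between the holders. Origin at the centre of its underside.

How it is judged:
On the way, in this order (a step that is already met when the one before it is completed fails the run):
1. the wider holder's slide has been pushed to its end stop (at least 58 of 64 mm) (value of joint jaw_large above 0.058 m).
2. the slide has come back and rests on the raised stop pin, with no finger on it (value of joint jaw_large between 0.028 and 0.036 m and height (world z) of pintop_large above 0.034 m and contact force between each of the arm, the fingers and holder_large below 0.2 N), for 0.2 s.
At the end, for the whole second after the job is handed in: The wider holder's slide rests on its raised stop pin (travel between 28 and 36 mm, pin tip above 34 mm), at rest; the narrower holder is closed (under 4 mm); every bystander is within 30 mm of where it stood (value of joint jaw_large between 0.028 and 0.036 m and height (world z) of pintop_large above 0.034 m and velocity of joint jaw_large between -0.01 and 0.01 m/s and value of joint jaw_small below 0.004 m and distance of each of grip, inkbottle_a, inkbottle_b, balm, soap, rinsecup, inkcup from where it was at the start of the episode below 0.03 m); the robot touches nothing.
It fails at once if the narrower holder's slide is pushed open by more than 12 mm (value of joint jaw_small above 0.012 m).
It fails at once if a thing standing around is lifted more than 15 mm or shifted more than 30 mm (height (world z) of any of grip, inkbottle_a, inkbottle_b, balm, soap, rinsecup, inkcup above 0.015 m or distance of any of grip, inkbottle_a, inkbottle_b, balm, soap, rinsecup, inkcup from where it was at the start of the episode above 0.03 m).
It fails at once if a thing standing around is knocked over (angle between any of grip, inkbottle_a, inkbottle_b, balm, soap, rinsecup, inkcup's own z axis and vertical above 0.6 rad).
It also fails if it takes over 35 s, if anything falls off the work surface, if the arm or the gripper's body presses on something with over 40 N, if the wrist force passes 120 N, or if a joint passes its speed limit or range.

## Working session

There is one attempt and no reset: what is moved stays moved. The work goes in short steps, Python scripts to look and compute and a tool call to move; the robot and the scene stay as the last step left them, time stands still between calls to the robot, and variables do not carry over. Pictures are saved under pics/ and viewed, and the job is handed in when it is done.

Besides the shell and the picture viewer there is one more tool, called after ">>>" as name(argument=value, ...) on one line, values as JSON. apply_moves: Moves the arm, as the interface text tells. Its arguments: {"type":"object","properties":{"increments":{"type":"array","items":{"type":"object","properties":{"x":{"type":"number"},"y":{"type":"number"},"z":{"type":"number"},"ax":{"type":"number"},"ay":{"type":"number"},"az":{"type":"number"},"grip":{"type":"number"}}}}},"required":["increments"]}

```bash
ls; mkdir -p pics
python3 - <<'E'
from bench import ctrl, vision, ticket, find_in, regions_of, pinpoint
import cv2,numpy as np
print(ctrl.get_obs())
for c in ["scene","side"]:
    im=vision.camera(c); cv2.imwrite(f"pics/{c}0.png",im[:,:,::-1])
    p=vision.camera_params(c); print(c,p)
    for q in ["push_large","push_small","pintop_large","holder_large","holder_small"]:
        print(q,[(np.round(d["xy"],1),round(d["p"],2)) for d in pinpoint(c,q)][:3])
E
```

```text
pics
{'time_s': 0.0, 'q': array([-1.37628646e+00,  1.81499823e-01,  1.60803833e+00,  1.76268763e-06,
        1.35382883e+00, -2.06328846e-01]), 'dq': array([-0.00032825, -0.00079396,  0.00094655,  0.00031915,  0.00087399,
        0.00012559]), 'joint_efforts': array([-1.94335407e-03, -4.44874084e+01, -3.51339304e+01, -5.39960238e-04,
        9.21019411e-03,  1.84201940e-05]), 'eef_pos': array([ 0.22425632, -0.52889027,  0.25539266]), 'eef_rot': array([ 0.58997806, -0.58908482,  0.39089191, -0.39001087]), 'wrist_force': array([-0.60599207, -0.61802551, -0.08873416]), 'torque': array([-0.03995611,  0.02964644,  0.04636737]), 'opening': 1.0002909644760458}
scene {'intrinsics': array([[355.49732774,   0.        , 256.88370984],
       [  0.        , 355.49732774, 189.50757955],
       [  0.        ,   0.        ,   1.        ]]), 'R': array([[-0.68827123,  0.72541672,  0.00730078],
       [ 0.5796937 ,  0.55600496, -0.5956624 ],
       [-0.43616274, -0.40574508, -0.80320172]]), 't': array([ 0.4155408 , -0.28983284,  1.45619078])}
push_large [(array([317.6, 211.9]), 0.96), (array([310.4, 231.2]), 0.38)]
push_small [(array([220.5, 147.5]), 0.68)]
pintop_large []
holder_large [(array([308.3, 232.4]), 0.79), (array([376.9, 281.9]), 0.69)]
holder_small [(array([215.4, 162.3]), 0.66)]
side {'intrinsics': array([[400.60860155,   0.        , 256.29009896],
       [  0.        , 400.60860155, 197.23531814],
       [  0.        ,   0.        ,   1.        ]]), 'R': array([[-0.99478131, -0.10152722,  0.01011774],
       [-0.06026674,  0.50468065, -0.86119996],
       [ 0.08232901, -0.85731538, -0.50816559]]), 't': array([0.56795053, 0.09255217, 1.04137646])}
push_large [(array([271.1, 239.2]), 0.86)]
push_small [(array([278., 157.]), 0.83), (array([282.4, 156.8]), 0.22)]
pintop_large [(array([233.6, 269.9]), 0.56)]
holder_large [(array([255.3, 264.6]), 0.76)]
holder_small [(array([267.7, 177. ]), 0.82)]
```

View pics/scene0.png

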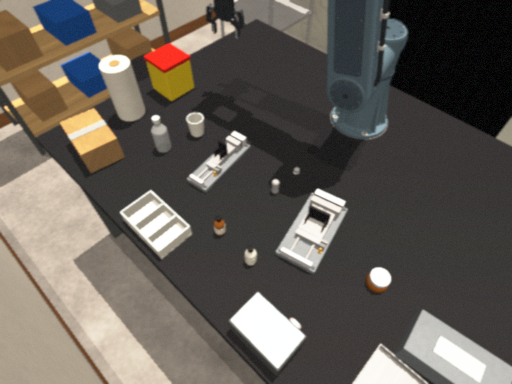

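View pics/side0.png

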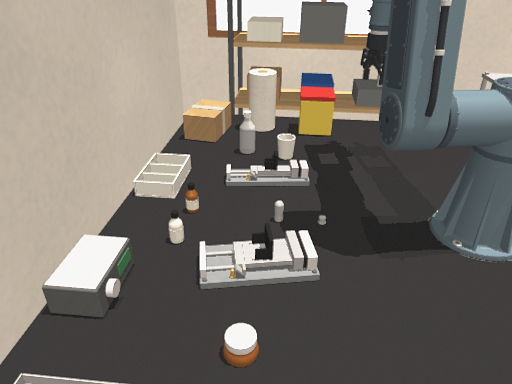

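```bash
cat > h.py <<'E'
import numpy as np
from bench import vision
from scipy.spatial.transform import Rotation as Ro
def rt(q): return Ro.from_quat([q[1],q[2],q[3],q[0]]).as_matrix()
def planez(c,uv,z):
    p=vision.camera_params(c);K,R,t=p["intrinsics"],p["R"],p["t"]
    d=R.T@np.linalg.inv(K)@np.array([uv[0],uv[1],1]);o=-R.T@t
    return o+d*(z-o[2])/d[2]
def proj(c,X):
    p=vision.camera_params(c);x=p["intrinsics"]@(p["R"]@np.asarray(X)+p["t"]);return x[:2]/x[2]
E
python3 - <<'E'
from h import *
from bench import ctrl
print(rt(ctrl.get_obs()["eef_rot"]).round(3))
for n,z,a,b in [("pl",.075,(317.6,211.9),(271.1,239.2)),("ps",.075,(220.5,147.5),(278,157)),("hl",0,(308.3,232.4),(255.3,264.6)),("hs",0,(215.4,162.3),(267.7,177)),("pin",.038,None,(233.6,269.9))]:
    print(n, a and planez("scene",a,z).round(4),planez("side",b,z).round(4))
E
```

```text
[[ 0.39   0.     0.921]
 [-0.921 -0.     0.39 ]
 [ 0.    -1.    -0.   ]]
pl [0.523  0.1804 0.075 ] [0.5195 0.1899 0.075 ]
ps [ 0.5452 -0.233   0.075 ] [ 0.5281 -0.2419  0.075 ]
hl [0.5595 0.1847 0.    ] [0.5538 0.1905 0.    ]
hs [ 0.5647 -0.2479  0.    ] [ 0.5589 -0.2466  0.    ]
pin None [0.5934 0.2578 0.038 ]
```

Run:
```python
import cv2
a=cv2.imread("pics/side0.png")[215:300,190:330]; cv2.imwrite("pics/side0c.png",cv2.resize(a,None,fx=5,fy=5,interpolation=cv2.INTER_CUBIC))
a=cv2.imread("pics/scene0.png")[180:280,265:365]; cv2.imwrite("pics/scene0c.png",cv2.resize(a,None,fx=6,fy=6,interpolation=cv2.INTER_CUBIC))
```

```text
(no output)
```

View pics/side0c.png

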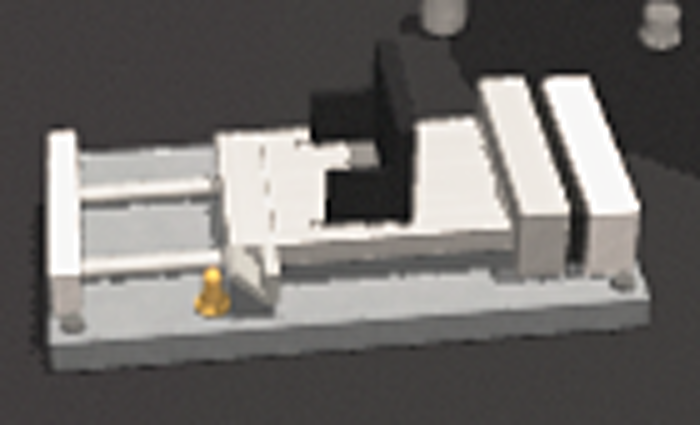

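View pics/scene0c.png

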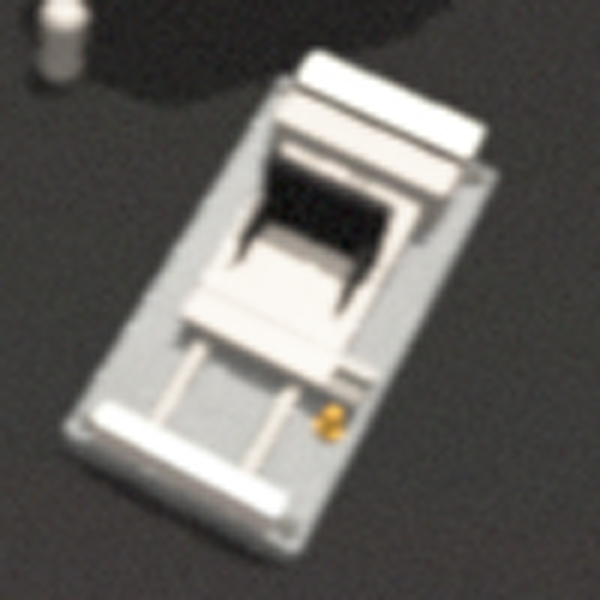

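```bash
cat > fit.py <<'E'
from h import *
from scipy.optimize import least_squares
obs=[("side",(130,65,18),(200,283.6)),("side",(-130,65,18),(319.6,273.6)),("side",(60,50,38),(232.6,268.6)),
("side",(130,65,0),(200.8,289)),("scene",(130,-65,18),(276.7,252)),("scene",(-130,65,18),(347.8,209.2)),("scene",(60,50,38),(320.3,248.3)),("scene",(130,65,9),(314.5,272))]
def w(p,X):
    c,s=np.cos(p[2]),np.sin(p[2]);X=np.array(X)/1000.
    return np.array([p[0]+c*X[0]-s*X[1],p[1]+s*X[0]+c*X[1],X[2]])
f=lambda p:np.concatenate([proj(c,w(p,X))-np.array(u) for c,X,u in obs])
r=least_squares(f,[.556,.188,.1],x_scale=[.01,.01,.1])
if __name__=="__main__":
    print(r.x.round(4),f(r.x).round(1).reshape(-1,2).tolist())
    for n,X in [("push",(-30,0,75)),("TL",(-30,-35,95)),("TR",(-30,35,95))]:
        print(n,w(r.x,X).round(4),proj("side",w(r.x,X)).round(1),proj("scene",w(r.x,X)).round(1))
E
python3 fit.py
```

```text
[0.549  0.1926 0.2292] [[0.0, -0.1], [0.9, 0.2], [-0.0, 0.3], [-0.2, 0.9], [-1.4, -0.4], [-0.1, -1.0], [0.3, -0.3], [-0.5, 1.4]]
push [0.5198 0.1858 0.075 ] [271.1 238.1] [319.6 212.3]
TL [0.5277 0.1517 0.095 ] [268.9 221.8] [310.1 203.8]
TR [0.5118 0.2198 0.095 ] [274.  240.2] [331.3 213.7]
```

```bash
cat > go.py <<'E'
import sys
from fit import *
from bench import ctrl
o=ctrl.get_obs();R=rt(o["eef_rot"])
hx=float(sys.argv[1]);z=float(sys.argv[2])
T=w(r.x,(hx,0,z))
head=np.arctan2(R[1,2],R[0,2])
p=o["eef_pos"];c,s=np.cos(r.x[2]),np.sin(r.x[2]);d=p-[r.x[0],r.x[1],0]
print("t",o["time_s"],"tcp",p.round(4),"in holder mm",(1000*np.array([c*d[0]+s*d[1],-s*d[0]+c*d[1],p[2]])).round(1),"F",o["wrist_force"].round(2),"open",round(o["opening"],3))
print("R",R.round(3).tolist(),"shift cm",(100*R.T@(T-p)).round(2),"ay",round(head-r.x[2],4))
E
python3 go.py -54 .256
```

```text
t 0.6 tcp [ 0.2244 -0.5294  0.2563] in holder mm [-480.2 -629.4  256.3] F [-0.73  0.27  0.03] open 1.0
R [[0.39, 0.0, 0.921], [-0.921, -0.0, 0.39], [0.0, -1.0, -0.0]] shift cm [-54.74  25.6   52.74] ay 0.1716
```

>>> apply_moves(increments=[{"x": -4.5,"z": 4.4,"ay": 0.02,"grip": 1},{"x": -9,"z": 8.7,"ay": 0.04,"grip": 1},{"x": -13.5,"z": 13,"ay": 0.06,"grip": 1},{"x": -18,"z": 17.4,"ay": 0.08,"grip": 1},{"x": -22.5,"z": 21.7,"ay": 0.1,"grip": 1},{"x": -27,"z": 26,"ay": 0.12,"grip": 1},{"x": -31.5,"z": 30.4,"ay": 0.14,"grip": 1},{"x": -36,"z": 34.7,"ay": 0.16,"grip": 1},{"x": -40.5,"z": 39,"ay": 0.17,"grip": 1},{"x": -45,"z": 43.4,"ay": 0.17,"grip": 1},{"x": -49.5,"z": 47.7,"ay": 0.17,"grip": 1},{"x": -54.7,"z": 52.7,"ay": 0.17,"grip": 1}])

```text
invalid input
```

```bash
python3 go.py -54 256
python3 - <<'E'
from bench import vision
import cv2
for c in ["wrist","side"]: cv2.imwrite(f"pics/{c}1.png",vision.camera(c)[:,:,::-1])
E
python3 go.py -54 130
```

```text
t 0.6 tcp [ 0.2244 -0.5294  0.2563] in holder mm [-480.2 -629.4  256.3] F [-0.73  0.27  0.03] open 1.0
R [[0.39, 0.0, 0.921], [-0.921, -0.0, 0.39], [0.0, -1.0, -0.0]] shift cm [-5.474e+01  3.000e-02  5.274e+01] ay 0.1716
t 0.7 tcp [ 0.2244 -0.5294  0.2563] in holder mm [-480.2 -629.4  256.3] F [-0.   -0.43 -0.11] open 1.003
R [[0.39, 0.0, 0.921], [-0.921, -0.0, 0.39], [0.0, -1.0, -0.0]] shift cm [-54.74  12.63  52.74] ay 0.1716
```

View pics/wrist1.png

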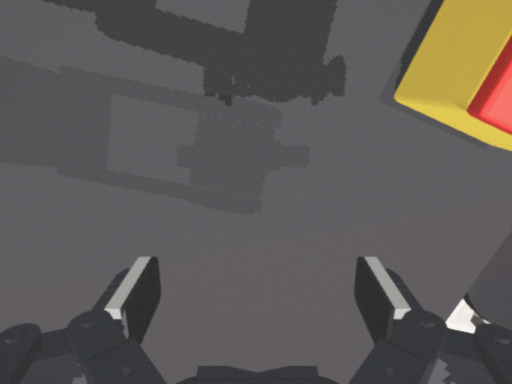

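View pics/side1.png

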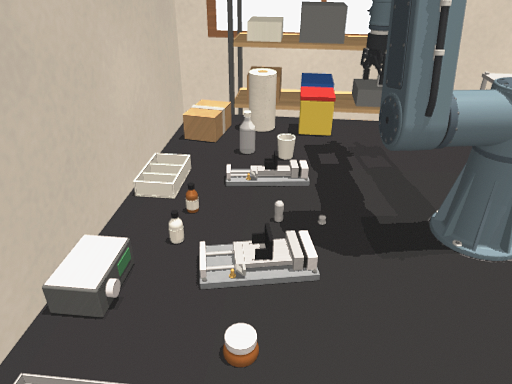

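The move was refused and the arm hasn't moved: both pictures show the starting scene. I'll send full rows, starting with a short test.

>>> apply_moves(increments=[{"x": -4.5,"y": 0.0,"z": 4.4,"ax": 0.0,"ay": 0.02,"az": 0.0,"grip": 1.0},{"x": -9.0,"y": 0.0,"z": 8.7,"ax": 0.0,"ay": 0.04,"az": 0.0,"grip": 1.0}])

```text
time_s: 0.95
eef_pos: [0.2694, -0.4117, 0.256]
eef_rot: [0.581, -0.581, 0.403, -0.403]
wrist_force: [1.2, 1.1, 0.1]
opening: 0.6
```

```bash
python3 go.py -54 256
```

```text
t 0.95 tcp [ 0.2694 -0.4117  0.256 ] in holder mm [-409.5 -524.9  256. ] F [1.24 1.09 0.11] open 0.6
R [[0.351, 0.0, 0.936], [-0.936, 0.001, 0.351], [-0.0, -1.0, 0.0]] shift cm [-4.747e+01  3.000e-02  4.203e+01] ay 0.1293
```

>>> apply_moves(increments=[{"x": -4.3,"y": 0.0,"z": 3.8,"ax": 0.0,"ay": 0.02,"az": 0.0,"grip": 1.0},{"x": -8.6,"y": 0.0,"z": 7.6,"ax": 0.0,"ay": 0.03,"az": 0.0,"grip": 1.0},{"x": -12.9,"y": 0.0,"z": 11.4,"ax": 0.0,"ay": 0.04,"az": 0.0,"grip": 1.0},{"x": -17.2,"y": 0.0,"z": 15.2,"ax": 0.0,"ay": 0.06,"az": 0.0,"grip": 1.0},{"x": -21.5,"y": 0.0,"z": 19.1,"ax": 0.0,"ay": 0.08,"az": 0.0,"grip": 1.0},{"x": -25.8,"y": 0.0,"z": 22.9,"ax": 0.0,"ay": 0.1,"az": 0.0,"grip": 1.0},{"x": -30.1,"y": 0.0,"z": 26.7,"ax": 0.0,"ay": 0.11,"az": 0.0,"grip": 1.0},{"x": -34.4,"y": 0.0,"z": 30.5,"ax": 0.0,"ay": 0.12,"az": 0.0,"grip": 1.0},{"x": -38.7,"y": 0.0,"z": 34.3,"ax": 0.0,"ay": 0.13,"az": 0.0,"grip": 1.0},{"x": -43.0,"y": 0.0,"z": 38.1,"ax": 0.0,"ay": 0.13,"az": 0.0,"grip": 1.0},{"x": -47.5,"y": 0.0,"z": 42.0,"ax": 0.0,"ay": 0.13,"az": 0.0,"grip": 1.0},{"x": -47.5,"y": 0.0,"z": 42.0,"ax": 0.0,"ay": 0.13,"az": 0.0,"grip": 1.0}])

```text
time_s: 2.45
eef_pos: [0.4964, 0.184, 0.256]
eef_rot: [0.555, -0.555, 0.439, -0.438]
wrist_force: [1.1, -0.2, -0.2]
opening: -0.001
```

```bash
python3 - <<'E'
from bench import vision
import cv2
for c in ["wrist","side"]: cv2.imwrite(f"pics/{c}2.png",vision.camera(c)[:,:,::-1])
E
python3 go.py -54 130
```

```text
t 2.55 tcp [0.4957 0.1809 0.256 ] in holder mm [-54.5   0.7 256. ] F [ 0.91 -0.74 -0.43] open -0.004
R [[0.228, -0.001, 0.974], [-0.974, -0.0, 0.228], [-0.0, -1.0, -0.001]] shift cm [ 0.07 12.6   0.06] ay 0.0011
```

View pics/wrist2.png

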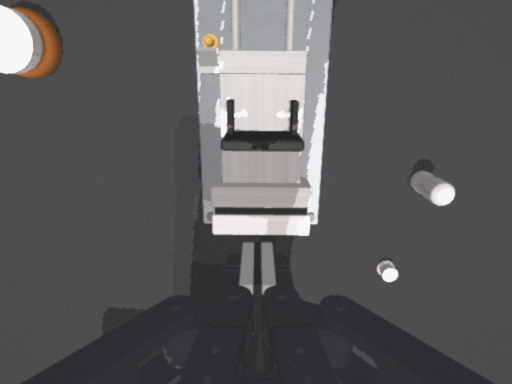

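View pics/side2.png

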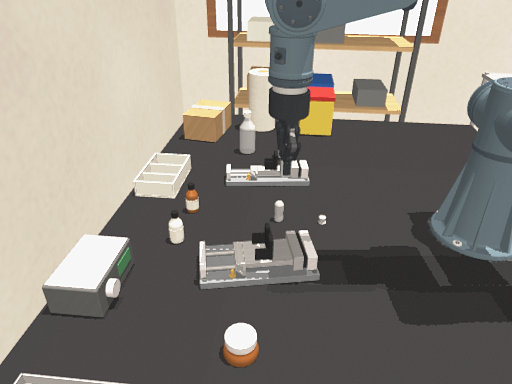

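The wrist view shows the large holder aligned with the tool. The plate top is at about row 140, columns 222–303; the moving jaw is at rows 182–207. I'll check my fit against this.

```bash
python3 - <<'E'
from fit import *
for n,X in [("plate top front L/R",(-30,35,95)),("",(-30,-35,95)),("back",(-20,35,95)),("jaw top edges",(-73,50,57)),("",(-73,-50,57)),("fixed",(-126,50,55)),("",(-126,-50,55)),("pin",(60,50,38)),("tips",None)]:
    if X: print(n,proj("wrist",w(r.x,X)).round(1))
E
python3 - <<'E'
import cv2
a=cv2.imread("pics/wrist2.png")[100:300,190:340];cv2.imwrite("pics/wrist2c.png",cv2.resize(a,None,fx=3,fy=3,interpolation=cv2.INTER_CUBIC))
E
```

```text
plate top front L/R [217.2 150.1]
 [301.7 150.1]
back [216.8 138. ]
jaw top edges [207.8 185.7]
 [310.3 185.7]
fixed [210.4 234.2]
 [307.5 234.2]
pin [203.9  39.1]
```

View pics/wrist2c.png

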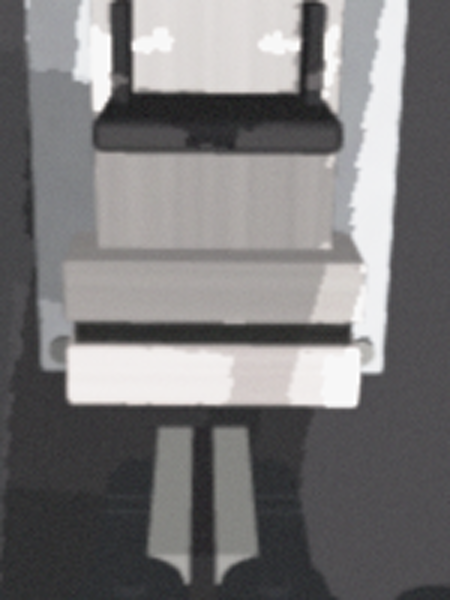

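>>> apply_moves(increments=[{"x": 0.1,"y": 4.0,"z": 0.2,"ax": 0.0,"ay": 0.0,"az": 0.0,"grip": 1.0},{"x": 0.1,"y": 8.0,"z": 0.2,"ax": 0.0,"ay": 0.0,"az": 0.0,"grip": 1.0},{"x": 0.1,"y": 12.5,"z": 0.2,"ax": 0.0,"ay": 0.0,"az": 0.0,"grip": 1.0},{"x": 0.1,"y": 12.5,"z": 0.2,"ax": 0.0,"ay": 0.0,"az": 0.0,"grip": 1.0}])

```text
time_s: 3.05
eef_pos: [0.4948, 0.1784, 0.128]
eef_rot: [-0.551, 0.556, -0.442, 0.438]
wrist_force: [0.5, 0.2, -0.3]
opening: -0.0
```

```bash
python3 - <<'E'
from bench import vision
import cv2
for c in ["wrist","side"]:
    a=vision.camera(c)[:,:,::-1]
    if c=="side": a=cv2.resize(a[130:310,180:360],None,fx=3.3,fy=3.3,interpolation=cv2.INTER_CUBIC)
    cv2.imwrite(f"pics/{c}3.png",a)
E
python3 go.py -52 92
```

```text
t 3.15 tcp [0.4984 0.1794 0.1321] in holder mm [-52.3  -1.3 132.1] F [ 0.34 -0.29  1.59] open -0.002
R [[0.227, -0.0, 0.974], [-0.974, -0.0, 0.227], [0.0, -1.0, -0.0]] shift cm [-0.13  4.01  0.03] ay -0.0004
```

View pics/wrist3.png

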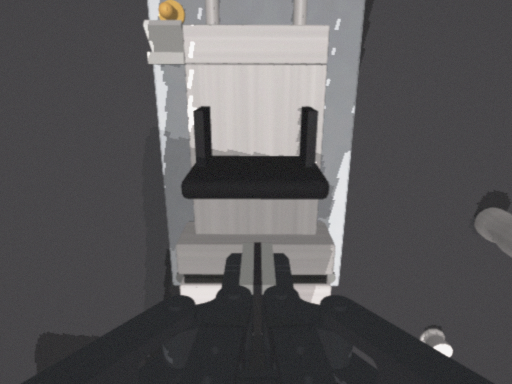

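View pics/side3.png

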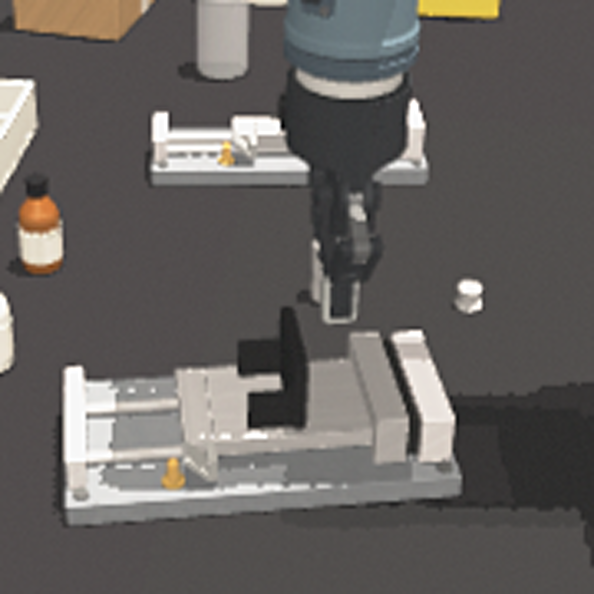

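Run:
```python
from fit import *
for dz in (107,100,94):
  for x in (-63,-41): print(dz,x,proj("side",w(r.x,(x,12,dz))).round(1), ((proj("side",w(r.x,(x,12,dz)))-[180,130])*3.3).round())
```

```text
107 -63 [287.5 228.3] [355. 324.]
107 -41 [277.5 229. ] [322. 327.]
100 -63 [287.4 231. ] [354. 333.]
100 -41 [277.4 231.6] [321. 335.]
94 -63 [287.2 233.2] [354. 341.]
94 -41 [277.3 233.9] [321. 343.]
```

The tips sit 25 mm ahead of the TCP as stated, and they're over the gap. Descending.

>>> apply_moves(increments=[{"x": -0.1,"y": 2.0,"z": 0.0,"ax": 0.0,"ay": 0.0,"az": 0.0,"grip": 1.0},{"x": -0.1,"y": 4.2,"z": 0.0,"ax": 0.0,"ay": 0.0,"az": 0.0,"grip": 1.0},{"x": -0.1,"y": 4.2,"z": 0.0,"ax": 0.0,"ay": 0.0,"az": 0.0,"grip": 1.0},{"x": -0.1,"y": 4.2,"z": 0.0,"ax": 0.0,"ay": 0.0,"az": 0.0,"grip": 1.0}])

```text
time_s: 3.65
eef_pos: [0.4996, 0.1804, 0.0923]
eef_rot: [0.555, -0.553, 0.439, -0.441]
wrist_force: [0.0, 0.4, 0.7]
opening: 0.003
```

```bash
python3 go.py -41 90
```

```text
t 3.65 tcp [0.4996 0.1804 0.0923] in holder mm [-50.8  -0.7  92.3] F [0.04 0.44 0.65] open 0.003
R [[0.227, 0.003, 0.974], [-0.974, 0.0, 0.227], [0.0, -1.0, 0.003]] shift cm [-0.07  0.23  0.98] ay -0.0007
```

>>> apply_moves(increments=[{"x": -0.1,"y": 0.1,"z": 0.8,"ax": 0.0,"ay": 0.0,"az": 0.0,"grip": 1.0},{"x": -0.1,"y": 0.1,"z": 1.6,"ax": 0.0,"ay": 0.0,"az": 0.0,"grip": 1.0},{"x": -0.1,"y": 0.1,"z": 2.4,"ax": 0.0,"ay": 0.0,"az": 0.0,"grip": 1.0},{"x": -0.1,"y": 0.1,"z": 3.2,"ax": 0.0,"ay": 0.0,"az": 0.0,"grip": 1.0},{"x": -0.1,"y": 0.1,"z": 4.0,"ax": 0.0,"ay": 0.0,"az": 0.0,"grip": 1.0},{"x": -0.1,"y": 0.1,"z": 4.0,"ax": 0.0,"ay": 0.0,"az": 0.0,"grip": 1.0}])

```text
time_s: 4.4
eef_pos: [0.5389, 0.1905, 0.0918]
eef_rot: [0.554, -0.553, 0.439, -0.441]
wrist_force: [0.4, -0.5, -0.5]
opening: 0.004
```

```bash
python3 - <<'E'
from bench import vision
import cv2
for c in ["side"]:
    a=vision.camera(c)[:,:,::-1]
    if c=="side": a=cv2.resize(a[130:310,180:360],None,fx=3.3,fy=3.3,interpolation=cv2.INTER_CUBIC)
    cv2.imwrite(f"pics/{c}4.png",a)
E
python3 go.py 23 91
```

```text
t 4.45 tcp [0.5392 0.1906 0.0919] in holder mm [-10.    0.3  91.9] F [-0.63 -0.01  0.91] open -0.003
R [[0.227, 0.004, 0.974], [-0.974, 0.0, 0.227], [0.001, -1.0, 0.004]] shift cm [0.03 0.1  3.3 ] ay -0.0006
```

View pics/side4.png

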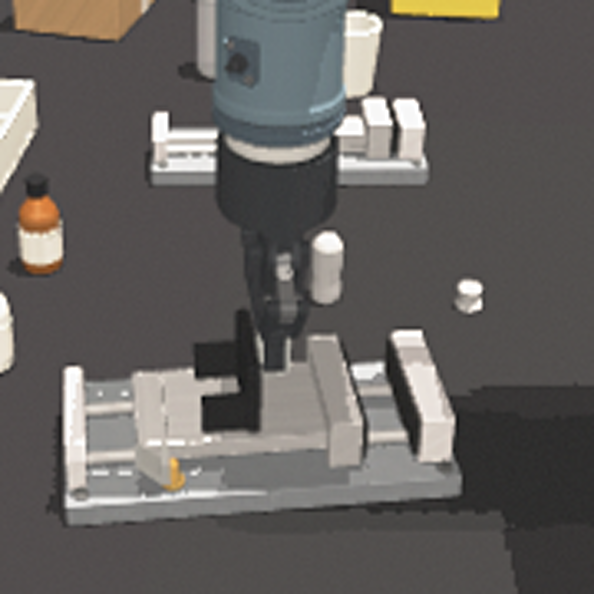

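The slide is open about half and the finger is by the plate. Continuing to the end stop.

>>> apply_moves(increments=[{"x": 0.0,"y": 0.1,"z": 0.8,"ax": 0.0,"ay": 0.0,"az": 0.0,"grip": 1.0},{"x": 0.0,"y": 0.1,"z": 1.6,"ax": 0.0,"ay": 0.0,"az": 0.0,"grip": 1.0},{"x": 0.0,"y": 0.1,"z": 2.4,"ax": 0.0,"ay": 0.0,"az": 0.0,"grip": 1.0},{"x": 0.0,"y": 0.1,"z": 3.0,"ax": 0.0,"ay": 0.0,"az": 0.0,"grip": 1.0},{"x": 0.0,"y": 0.1,"z": 3.2,"ax": 0.0,"ay": 0.0,"az": 0.0,"grip": 1.0},{"x": 0.0,"y": 0.1,"z": 3.2,"ax": 0.0,"ay": 0.0,"az": 0.0,"grip": 1.0}])

```text
time_s: 5.2
eef_pos: [0.5688, 0.1975, 0.091]
eef_rot: [-0.554, 0.554, -0.44, 0.44]
wrist_force: [-10.2, -2.6, 8.1]
opening: -0.002
```

```bash
python3 - <<'E'
from bench import vision
import cv2
for c in ["side"]:
    a=vision.camera(c)[:,:,::-1]
    if c=="side": a=cv2.resize(a[130:310,180:360],None,fx=3.3,fy=3.3,interpolation=cv2.INTER_CUBIC)
    cv2.imwrite(f"pics/{c}5.png",a)
E
python3 go.py 23 91
```

```text
t 5.25 tcp [0.5687 0.1975 0.091 ] in holder mm [20.3  0.3 91. ] F [-10.9   -2.79   7.65] open 0.001
R [[0.227, -0.0, 0.974], [-0.974, -0.001, 0.227], [0.001, -1.0, -0.001]] shift cm [ 0.03 -0.    0.27] ay -0.0002
```

View pics/side5.png

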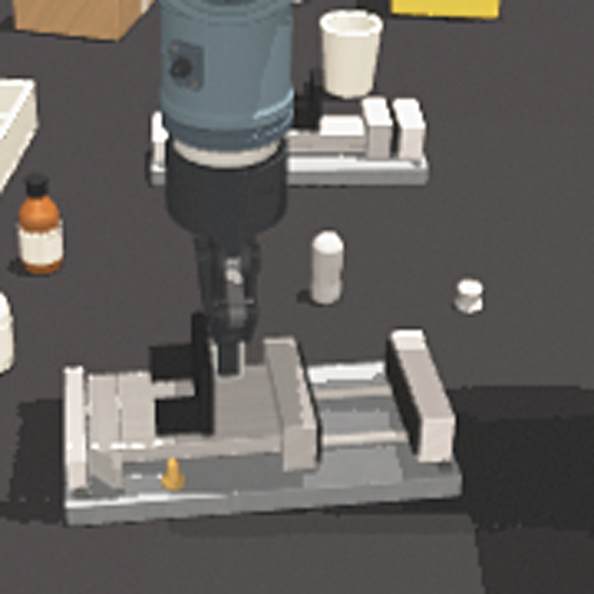

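Force along the slide is about 11 N, which is the spring close to its end, and a few mm of gap to the stop remain. Pushing until the force jumps.

>>> apply_moves(increments=[{"x": 0.0,"y": 0.0,"z": 0.2,"ax": 0.0,"ay": 0.0,"az": 0.0,"grip": 1.0},{"x": 0.0,"y": 0.0,"z": 0.4,"ax": 0.0,"ay": 0.0,"az": 0.0,"grip": 1.0},{"x": 0.0,"y": 0.0,"z": 0.4,"ax": 0.0,"ay": 0.0,"az": 0.0,"grip": 1.0}])

```text
time_s: 5.62
eef_pos: [0.571, 0.198, 0.091]
eef_rot: [-0.552, 0.556, -0.44, 0.439]
wrist_force: [-9.9, -3.1, 7.6]
opening: 0.002
```

```bash
python3 go.py 23 91
```

```text
t 5.625 tcp [0.571 0.198 0.091] in holder mm [22.6  0.3 91. ] F [-9.85 -3.06  7.57] open 0.002
R [[0.227, -0.005, 0.974], [-0.974, -0.002, 0.227], [0.001, -1.0, -0.005]] shift cm [0.03 0.   0.04] ay 0.0002
```

>>> apply_moves(increments=[{"x": 0.0,"y": 0.0,"z": 0.3,"ax": 0.0,"ay": 0.0,"az": 0.0,"grip": 1.0},{"x": 0.0,"y": 0.0,"z": 0.5,"ax": 0.0,"ay": 0.0,"az": 0.0,"grip": 1.0},{"x": 0.0,"y": 0.0,"z": 0.5,"ax": 0.0,"ay": 0.0,"az": 0.0,"grip": 1.0}])

```text
time_s: 6.0
eef_pos: [0.5719, 0.1983, 0.091]
eef_rot: [-0.549, 0.559, -0.442, 0.436]
wrist_force: [-20.5, -6.9, 16.1]
opening: 0.001
```

```bash
python3 - <<'E'
from bench import vision
import cv2
for c in ["side"]:
    a=vision.camera(c)[:,:,::-1]
    if c=="side": a=cv2.resize(a[130:310,180:360],None,fx=3.3,fy=3.3,interpolation=cv2.INTER_CUBIC)
    cv2.imwrite(f"pics/{c}6.png",a)
E
python3 go.py -19 91
```

```text
t 6.05 tcp [0.5719 0.1983 0.091 ] in holder mm [23.6  0.3 91. ] F [-20.85  -7.74  15.61] open -0.002
R [[0.228, -0.015, 0.974], [-0.974, -0.005, 0.228], [0.001, -1.0, -0.016]] shift cm [ 0.03  0.07 -4.26] ay 0.0009
```

View pics/side6.png

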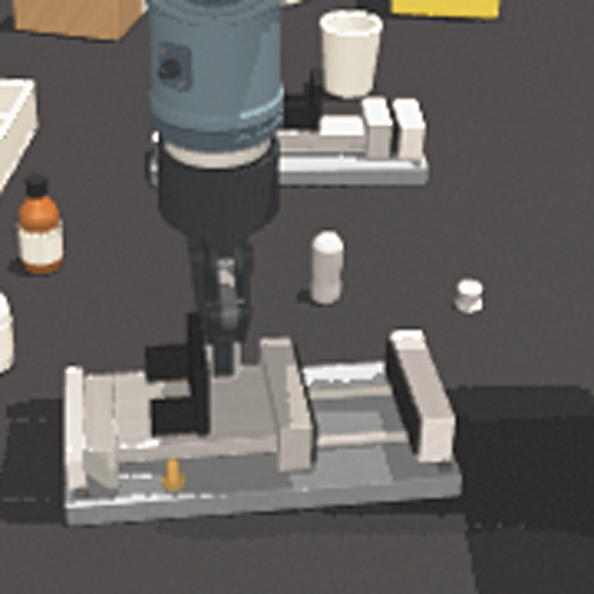

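At the end stop: force rose to about 22 N and the TCP stalled at 23.6 mm, i.e. 64 mm of travel. Letting go by withdrawing.

>>> apply_moves(increments=[{"x": 0.0,"y": 0.0,"z": -2.0,"ax": 0.0,"ay": 0.0,"az": 0.0,"grip": 1.0},{"x": 0.0,"y": 0.0,"z": -4.2,"ax": 0.0,"ay": 0.0,"az": 0.0,"grip": 1.0},{"x": 0.0,"y": 0.0,"z": -4.2,"ax": 0.0,"ay": 0.0,"az": 0.0,"grip": 1.0},{"x": 0.0,"y": 0.0,"z": -4.2,"ax": 0.0,"ay": 0.0,"az": 0.0,"grip": 1.0}])

```text
time_s: 6.55
eef_pos: [0.5325, 0.1889, 0.0924]
eef_rot: [-0.55, 0.558, -0.442, 0.437]
wrist_force: [0.5, 0.1, 0.2]
opening: 0.002
```

```bash
python3 - <<'E'
from bench import vision
import cv2
for c in ["side"]:
    a=vision.camera(c)[:,:,::-1]
    if c=="side": a=cv2.resize(a[130:310,180:360],None,fx=3.3,fy=3.3,interpolation=cv2.INTER_CUBIC)
    cv2.imwrite(f"pics/{c}7.png",a)
E
python3 go.py -19 200
```

```text
t 6.6 tcp [0.5326 0.1889 0.0923] in holder mm [-16.8   0.1  92.3] F [ 0.14 -0.56 -0.43] open 0.001
R [[0.228, -0.013, 0.974], [-0.974, -0.005, 0.228], [0.002, -1.0, -0.014]] shift cm [  0.03 -10.77  -0.36] ay 0.0008
```

View pics/side7.png

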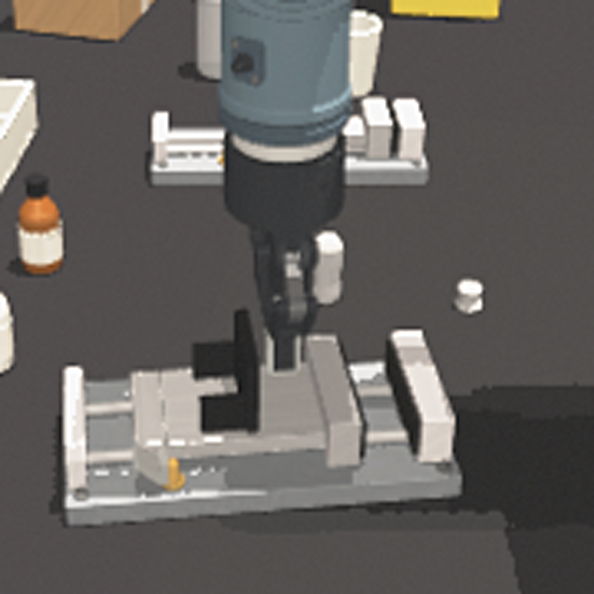

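The tooth is resting against the raised pin and the finger is clear at about 0 N. Lifting away.

>>> apply_moves(increments=[{"x": 0.0,"y": -3.0,"z": -0.2,"ax": 0.0,"ay": 0.0,"az": 0.0,"grip": 1.0},{"x": 0.0,"y": -7.0,"z": -0.2,"ax": 0.0,"ay": 0.0,"az": 0.0,"grip": 1.0},{"x": 0.0,"y": -11.0,"z": -0.2,"ax": 0.0,"ay": 0.0,"az": 0.0,"grip": 1.0},{"x": 0.0,"y": -13.0,"z": -0.2,"ax": 0.0,"ay": 0.0,"az": 0.0,"grip": 1.0},{"x": 0.0,"y": -13.0,"z": -0.2,"ax": 0.0,"ay": 0.0,"az": 0.0,"grip": 1.0},{"x": 0.0,"y": -13.0,"z": -0.2,"ax": 0.0,"ay": 0.0,"az": 0.0,"grip": 1.0}])

```text
time_s: 7.35
eef_pos: [0.5321, 0.189, 0.2212]
eef_rot: [-0.55, 0.559, -0.442, 0.436]
wrist_force: [0.7, -0.2, -0.3]
opening: 0.002
```

```bash
python3 - <<'E'
from bench import vision,pinpoint
from fit import *
import cv2
for c in ["side","wrist"]:
    a=vision.camera(c)[:,:,::-1]
    cv2.imwrite(f"pics/{c}8.png",a)
    for q in ["push_large","pintop_large"]: print(c,q,[(np.round(d["xy"],1),round(d["p"],2)) for d in pinpoint(c,q)][:2])
    for t in (0,32): print(t,proj(c,w(r.x,(-30+t,0,75))).round(1))
    print("pin up",proj(c,w(r.x,(60,50,38))).round(1),"down",proj(c,w(r.x,(60,50,30))).round(1))
E
python3 go.py -19 200
```

```text
side push_large [(array([254.8, 237.1]), 0.91)]
side pintop_large [(array([234.5, 269.2]), 0.44)]
0 [271.1 238.1]
32 [256.8 239. ]
pin up [232.6 268.9] down [232.6 271.8]
wrist push_large [(array([260. , 158.8]), 0.77), (array([200.2,  76.3]), 0.31)]
wrist pintop_large [(array([199.1,  79.9]), 0.62)]
0 [258.8 195.6]
32 [258.9 157.6]
pin up [198.9  79.5] down [200.4  79.3]
t 7.65 tcp [0.532  0.189  0.2214] in holder mm [-17.4   0.4 221.4] F [-0.26  0.45 -0.03] open -0.003
R [[0.228, -0.014, 0.974], [-0.974, -0.005, 0.228], [0.001, -1.0, -0.015]] shift cm [ 0.03  2.15 -0.13] ay 0.0007
```

View pics/side8.png

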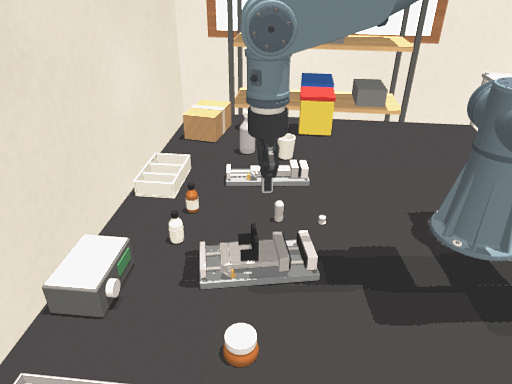

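View pics/wrist8.png

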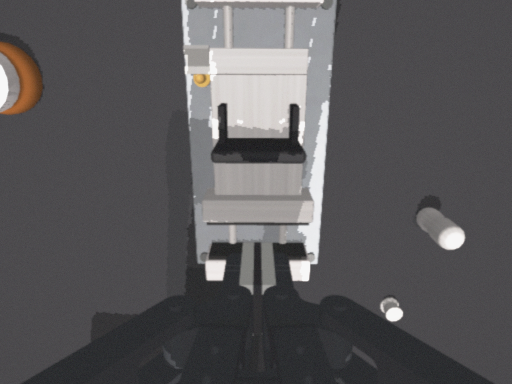

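The push point matches 32 mm of travel to about 1–3 px. The tooth rests at the raised pin (wrist 201,78) and everything else is unmoved, so I'm handing in.

```bash
python3 -c "
from bench import ticket
print(ticket.hand_in())"
```

```text
the job is handed in; nothing more can be done
None
```

The wider holder is half open on its raised stop pin, and I handed the job in. I pushed its slide with the closed fingertips to the end stop, drew the fingers back so it sprang onto the pin, then lifted clear.

**End stop:** the TCP stalled at about 64 mm of slide travel, and the horizontal push force rose from about 11 N to 22 N.

**Last checks:**
- **Slide:** the push plate appears within about 3 px of where 32 mm of travel would put it in the side view, and within about 2 px in the wrist view.
- **Stop pin:** the tooth lies against the pin. The pin tip matches its raised position in both views, though the wrist view looks almost straight down and says little about height.
- **Contact:** the wrist force is about zero and the gripper is well above everything.
- **Surroundings:** by eye, the narrower holder is still closed and the bystanders visible in the pictures have not moved. I did not measure either.

**Mishap:** the first move call was refused as "invalid input" and moved nothing. It worked once every row listed all seven values.

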